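Lay out the tray for taking out an ingrowing eyelash

ROBOT

A 7-joint arm with a two-finger parallel gripper is mounted at the origin on a cart in front of the work surface, level with it; the furniture and walls round the work are solid. World frame = base frame: x ahead of the robot, y to its left, z up, the work surface at z = 0. Lengths are in m, angles in rad, forces in N, time in s.
With the tool pointing down it reaches from about 0.4 to 0.9 m from the base axis. Payload 5.5 kg.
Tool frame: the origin (TCP) lies midway between the tips of the shut fingers; the grasp point (between the pads) lies 19 mm behind it (manip.grip_depth is the distance from the TCP to the grasp point, in m); z points along the fingers, y is the line along which they close (so a half turn about z gives the same grasp; the last joint's range is limited). The gripper opens to 92 mm and grips with 3 to 60 N. Pads are 19 mm wide; open, the fingers measure 130 mm over their backs; the gripper's body (75 mm by 190 mm) begins 47 mm behind the grasp point.
Start: joints at [1.429, 0.501, -0.427, 1.55, 0.221, 1.138, -0.21], TCP at [0.256, -0.597, 0.227] pointing down, gripper open.
Joint ranges: [-2.88, 2.88], [-0.31, 2.03], [-1.54, 1.56], [0.2, 2.42], [-1.41, 4.55], [0.19, 2.02], [-2.57, 2.57]. Speed limits (rad/s): [2.57, 2.57, 3.14, 3.14, 3.14, 3.14, 3.14].

INTERFACE

Orientations are given as a unit quaternion [x, y, z, w].
In Python, from bench import manip, effector, viewer gives the robot as it stands. Calls block until the motion is done:
- manip.move_pose(position, orientation): joint-space move of the TCP to a pose.
- manip.servo_line(position, ori=None, vel=0.15): straight line of the TCP; ori=None keeps the orientation; vel is the mean speed in m/s.
- manip.movej(angles): joint-space move.
- effector.open_jaws() and effector.close(f_grip=None): open the fingers fully, or close them until they stop; f_grip is the grip in N (None keeps the last).
- manip.sleep(seconds).
- manip.solve_ik(position, orientation): joint angles nearest the present ones, or None.
- viewer.get_image(name): name is "side" or "top"; returns the picture (400x640x3 uint8, red, green, blue); there is no depth.
- viewer.get_calibration(name): a dict with "vfov" (degrees; the focal length in pixels is half the picture's height over the tangent of half this angle, whatever the lens; pixels are square), "cx", "cy" (the principal point, pixels), "dist_coeffs" ([k1, k2, p1, p2, k3] as OpenCV has them; the pictures are not rectified), "eye" and "attitude" of the camera in the world. Camera axes: x right, y down, z forward; pixel columns grow to the right and rows downward; lengths in m; the calibration is good to about 2 mm. A picture is of the moment at which its call begins. get_calibration takes no time and is no camera call.
A pose or a line that the arm cannot do raises manip.PlanningError and nothing moves.
- manip.hand_in(): hands the job in; it is judged then, once.
Readings, each from a call of its own:
- manip.current_clock(): time.
- manip.current_q(): joint angles.
- manip.current_joint_velocities(): joint speeds.
- manip.current_tau(): joint torques, N m.
- manip.current_tool_pos(): TCP position.
- manip.current_tcp_rot(): TCP orientation.
- manip.current_force(): force on the tool from outside, world axes, zero at the start.
- manip.current_wrist_torque(): the same for the moment, N m.
- manip.current_finger_gap(): finger opening in m.
- manip.current_gripper_force(): force on a finger pad.
Only numpy, scipy, OpenCV 4.12 (cv2) and the standard library are available. Lean on these libraries where they do the work, as an engineer would, in place of code of your own. Each camera call takes 0.05 s, during which the arm holds its last target. There are 200 camera calls.

TASK

Lay out the white instrument tray for taking out an ingrowing eyelash: stand the red-capped eye-drop bottle in the grey round cup, lay the penlight in the black raised cradle, the tweezers in the blue trough, and the contact lens case (for the patient's lenses), caps up, in the green pocket. Each must rest fully down in its own insert. Leave the blue-capped lens spray, which must not get near an eye, and the blue pen where they are.

Things in the scene. Friction and masses are not known exactly. Their poses are not given: they have to be found in the camera images.
- eye_drops: Eye-drop bottle: small white bottle with red label and red cap, standing upright, 58 mm tall. The body is 22 mm across up to 49 mm height, the cap 12 mm across. z up; origin at the centre of its underside.
- penlight: Penlight: white pen torch with a small black switch, 15 mm thick, 125 mm long along its y axis, lying flat. Origin on its underside at mid-length (also the balance point).
- tweezers: Steel tweezers lying flat, 122 mm long along their y axis, 14 mm wide (x) at the middle, 8 mm high. Origin on the underside at mid-length.
- contact_lens_case: Contact lens case lying flat, caps up: two round screw caps (one blue, one white) of 30 mm diameter, centres 38 mm apart along its y axis, joined by a narrow bridge; 68 x 30 mm, 18 mm high. Gripped across the middle, 20 mm wide pads close on both caps at about 24 mm. Origin: centre of the underside.
- lens_spray: Lens-cleaning spray, a look-alike that must stay: taller white bottle with blue label and blue cap, 31 mm across, 105 mm tall, standing. Origin at the centre of its underside.
- pen_blue: Ball pen, a look-alike that must stay: half white, half blue, 10 mm thick, 144 mm long along its y axis, lying flat. Origin on the underside near mid-length.
- drops_stand: Light grey insert for the eye-drop bottle. 170 mm long (x) by 70 mm wide (y), base 4 mm thick; fixed. Origin: centre of its underside, 3 mm above the desk. In its centre stands a round cup: inner floor 4 mm above the origin, inside diameter 42 mm, flaring to 50 mm at the mouth, rim 24 mm above the origin. All four inserts lie side by side, 72 mm apart, in a white tray with a 16 mm high rim.
- penlight_cradle: Black insert for the penlight. 170 mm long (x) by 70 mm wide (y), base 4 mm thick; fixed. Origin: centre of its underside, 3 mm above the desk. Two raised blocks (35 to 76 mm from the centre, 48 mm wide) carry a notch along x, 30 mm wide, its floor 12 mm and sides 22 mm above the origin, closed by end stops 142 mm apart. Between the blocks it is open to the base plate for fingers.
- tweezers_trough: Blue insert for the tweezers. 170 mm long (x) by 70 mm wide (y), base 4 mm thick; fixed. Origin: centre of its underside, 3 mm above the desk. A low trough along x, 140 x 30 mm inside, floor 4 mm and walls 11 mm above the origin; the side walls are cut away over the middle 60 mm, room for fingers.
- case_pocket: Green insert for the contact lens case. 170 mm long (x) by 70 mm wide (y), base 4 mm thick; fixed. Origin: centre of its underside, 3 mm above the desk. A pocket, 86 mm (x) by 46 mm (y) inside, floor 4 mm and walls 13 mm above the origin; the side walls are cut away over the middle 46 mm, room for fingers.
Mind the look-alikes: they are no part of the job. Leave any orange look-alike of the eye_drops alone.

How it is judged:
At the end, for the whole second after the job is handed in: Bottle upright in the cup, penlight, tweezers and lens case (caps up) flat on the floors of their own inserts, each within 12 to 14 mm of the centre on both axes, long things within 0.2 rad (case 0.5) of the insert; at rest, released. Spray and pen within 30 mm of their starts (x of eye_drops in the frame of drops_stand between -0.014 and 0.014 m and y of eye_drops in the frame of drops_stand between -0.014 and 0.014 m and z of eye_drops in the frame of drops_stand between 0.001 and 0.008 m and angle between each of eye_drops, penlight, tweezers, contact_lens_case's own z axis and vertical below 0.15 rad and linear speed of each of eye_drops, penlight, tweezers, contact_lens_case below 0.02 m/s and x of penlight in the frame of penlight_cradle between -0.013 and 0.013 m and y of penlight in the frame of penlight_cradle between -0.012 and 0.012 m and z of penlight in the frame of penlight_cradle between 0.009 and 0.016 m and angle between the y axis of penlight and the x axis of penlight_cradle, either way round below 0.2 rad and x of tweezers in the frame of tweezers_trough between -0.013 and 0.013 m and y of tweezers in the frame of tweezers_trough between -0.012 and 0.012 m and z of tweezers in the frame of tweezers_trough between 0.001 and 0.008 m and angle between the y axis of tweezers and the x axis of tweezers_trough, either way round below 0.2 rad and x of contact_lens_case in the frame of case_pocket between -0.014 and 0.014 m and y of contact_lens_case in the frame of case_pocket between -0.013 and 0.013 m and z of contact_lens_case in the frame of case_pocket between 0.001 and 0.008 m and angle between the y axis of contact_lens_case and the x axis of case_pocket, either way round below 0.5 rad and distance of each of lens_spray, pen_blue from where it was at the start of the episode below 0.03 m); the robot touches nothing.
It fails at once if the lens spray or the blue pen is carried or knocked more than 60 mm from its place (distance of any of lens_spray, pen_blue from where it was at the start of the episode above 0.06 m).
It also fails if it takes over 112 s, if anything falls off the work surface, if the arm or the gripper's body presses on something with over 40 N, if the wrist force passes 120 N, or if a joint passes its speed limit or range.

## Working session

There is one attempt and no reset: what is moved stays moved. The work goes in short steps, each a Python script; the robot and the scene stay as the last script left them, time stands still between calls to the robot, and variables do not carry over. Pictures are saved under pics/ and viewed, at most 14 in all, crops included, and the job is handed in when it is done.

```bash
mkdir -p pics; ls; python3 - <<'E'
from bench import manip, effector, viewer
import cv2
for n in("top","side"):
    im=viewer.get_image(n); cv2.imwrite(f"pics/{n}0.png",im[:,:,::-1]); print(n,viewer.get_calibration(n))
print(manip.current_clock(),manip.current_tcp_rot(),manip.grip_depth)
E
```

```text
pics
top {'vfov': 47.553785266140416, 'cx': 325.50636770963666, 'cy': 200.33076513045899, 'dist_coeffs': array([-0.04812765,  0.        ,  0.        ,  0.        ,  0.        ]), 'eye': array([0.35696747, 0.06759324, 1.02466132]), 'attitude': array([ 0.71075711, -0.69871297,  0.04992956, -0.0642772 ])}
side {'vfov': 47.0497108516208, 'cx': 316.70597638641635, 'cy': 207.45888734719904, 'dist_coeffs': array([-0.1048761,  0.       ,  0.       ,  0.       ,  0.       ]), 'eye': array([0.32161764, 1.02129258, 0.65006313]), 'attitude': array([-0.07825539,  0.87324968, -0.47825807,  0.0507968 ])}
0.1 [ 9.79575672e-01  2.01074004e-01 -1.60167673e-04 -8.49855004e-04] 0.0188
```

View pics/top0.png

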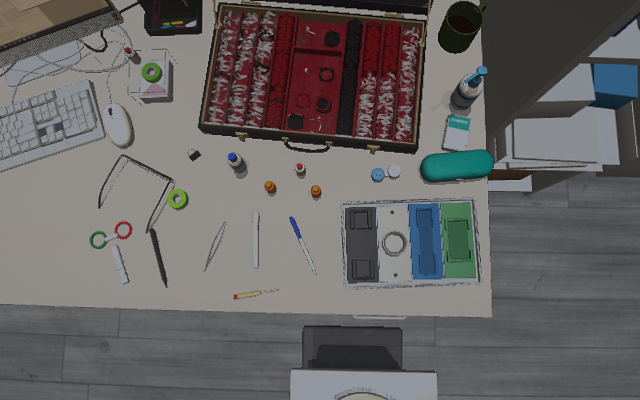

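View pics/side0.png

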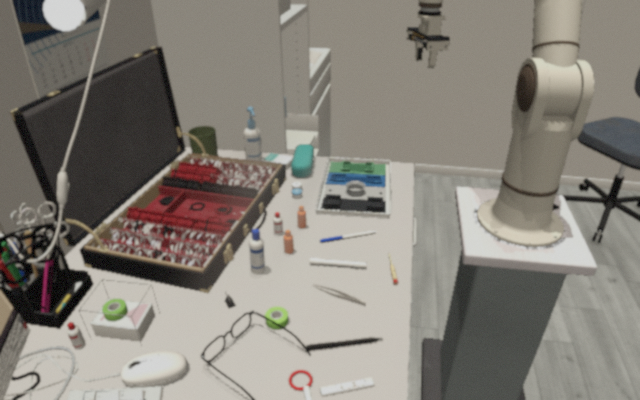

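The top view has image up = +x and image left = +y.

- **Eye-drop candidates (top view):** red-capped white bottle (300,169), red-capped bottle among the cables (130,53), orange bottles (270,186) and (316,190), and the blue-capped spray (235,160), which stays.
- **Penlight candidates:** white stick (256,240), pen (302,245), white strip (119,265), thermometer (255,294).
- **Tweezers and case:** tweezers (215,246). Case (385,173), with the lens box (457,132) and the teal case (457,165) as look-alikes.

Next I'll check these choices in one close crop.

```bash
cat > h.py <<'E'
from bench import manip, effector, viewer
import numpy as np, cv2
from scipy.spatial.transform import Rotation as R
def cam(n):
    c=viewer.get_calibration(n); f=200/np.tan(np.radians(c["vfov"]/2))
    return np.array([[f,0,c["cx"]],[0,f,c["cy"]],[0,0,1.]]),c["dist_coeffs"],c["eye"],R.from_quat(c["attitude"]).as_matrix()
def ray(n,uv):
    K,d,e,A=cam(n); p=cv2.undistortPoints(np.array(uv,float).reshape(-1,1,2),K,d)[:,0]
    return e,np.c_[p,np.ones(len(p))]@A.T
def plane(n,uv,z):
    e,r=ray(n,uv); return (e+r*((z-e[2])/r[:,2])[:,None])[:,:2]
def proj(n,P):
    K,d,e,A=cam(n); Rw=A.T
    return cv2.projectPoints(np.array(P,float).reshape(-1,1,3),cv2.Rodrigues(Rw)[0],-Rw@e,K,d)[0][:,0]
E
python3 - <<'E'
from h import *
t=cv2.imread("pics/top0.png"); s=cv2.imread("pics/side0.png")
def c(i,u,v,w,h,W,H): return cv2.resize(i[v:v+h,u:u+w],(W,H),interpolation=cv2.INTER_CUBIC)
a=np.hstack([c(t,190,140,220,150,440,300),c(t,335,190,150,105,360,300)])
b=np.hstack([c(t,100,30,80,80,260,260),c(s,240,175,100,100,260,260),c(s,40,300,100,100,280,260)])
cv2.imwrite("pics/crop1.png",np.vstack([a,b]))
print(plane("top",[(300,169),(130,53),(256,240),(215,246),(385,173),(235,160),(302,245),(394,243)],0.0).round(3))
E
```

```text
[[ 0.597  0.15 ]
 [ 0.886  0.581]
 [ 0.43   0.246]
 [ 0.415  0.339]
 [ 0.59  -0.046]
 [ 0.616  0.303]
 [ 0.421  0.141]
 [ 0.429 -0.066]]
```

View pics/crop1.png

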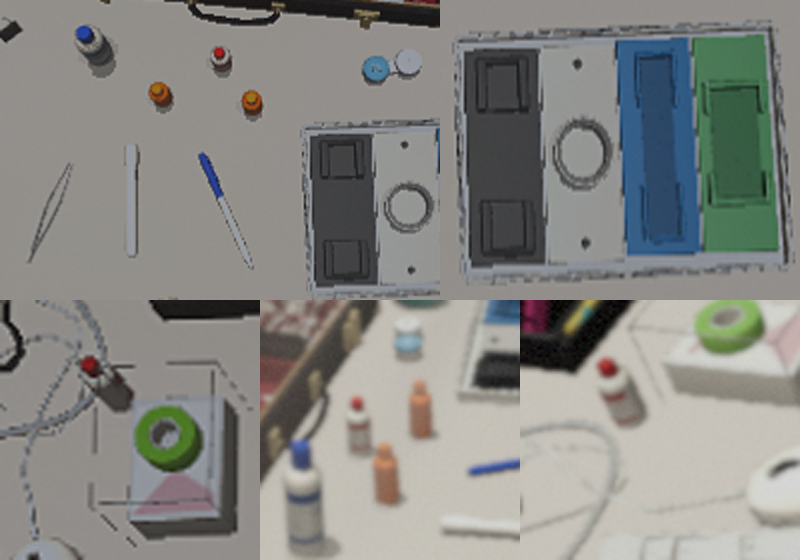

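The crop confirms the choices. The near bottle, top (300,169) and side (278,222), is white with a red label and cap. The far one at (0.89,0.58) is out of reach. The penlight is the white stick and the case is the blue and white caps. Tray order by decreasing y is black, grey, blue, green. Now I'll measure.

```bash
cat > m.py <<'E'
from h import *
def blob(im,mask,box,n=1):
    u,v,w,h=box; m=np.zeros(mask.shape,np.uint8); m[v:v+h,u:u+w]=mask[v:v+h,u:u+w]
    k,l,st,ce=cv2.connectedComponentsWithStats(m)
    i=1+np.argmax(st[1:,4]); ys,xs=np.where(l==i); return np.c_[xs,ys].astype(np.float32)
def rect(p,z):
    w=plane("top",p,z).astype(np.float32); (c,s,a)=cv2.minAreaRect(w); b=cv2.boxPoints((c,s,a))
    e=[b[1]-b[0],b[2]-b[1]]; l=max(e,key=np.linalg.norm); return np.array(c),sorted(s),np.arctan2(l[1],l[0])
E
python3 - <<'E'
from m import *
t=cv2.imread("pics/top0.png").astype(int); s=cv2.imread("pics/side0.png").astype(int)
bgd=np.median(t[200:290,180:330].reshape(-1,3),axis=0); print("bg",bgd)
d=np.abs(t-cv2.medianBlur(t.astype(np.uint8),61).astype(int)).max(2) 
red=lambda i:((i[...,2]-i[...,1]>60)&(i[...,2]-i[...,0]>50)&(abs(i[...,1]-i[...,0])<40)).astype(np.uint8)
# bottle cap by two views
pt=blob(t,red(t),(288,158,25,25)); ps=blob(s,red(s),(270,205,17,15))
e1,r1=ray("top",[pt.mean(0)]); e2,r2=ray("side",[ps.mean(0)]); 
A=np.c_[r1[0],-r2[0]]; k=np.linalg.lstsq(A,e2-e1,rcond=None)[0]; print("cap",len(pt),len(ps),pt.mean(0),ps.mean(0),e1+k[0]*r1[0],e2+k[1]*r2[0], "at z.055",plane("top",[pt.mean(0)],.056))
hi=((t-bgd).min(2)>12).astype(np.uint8)
p=blob(t,hi,(240,200,30,80)); print("penlight",len(p),rect(p,.010))
tw=(d>12).astype(np.uint8)
tw=cv2.dilate(tw,np.ones((3,3)));p=blob(t,tw,(195,210,42,75)); print("tweez",len(p),rect(p,.004))
b=t[...,0]-t[...,2]
bl=(b>35).astype(np.uint8); p=blob(t,bl,(365,160,25,25)); c1=plane("top",[p.mean(0)],.018)
r1=rect(p,.018)
wm=((t-bgd).min(2)>8).astype(np.uint8); p=blob(t,wm,(383,160,25,25)); c2=plane("top",[p.mean(0)],.018)
print("case",c1,r1,c2,rect(p,.018),np.linalg.norm(c1-c2))
p=blob(t,bl,(400,195,85,95)); print("blue",rect(p,.007))
g=((t[...,1]-t[...,2]>25)&(t[...,1]-t[...,0]>25)).astype(np.uint8); p=blob(t,g,(400,195,85,95)); print("green",rect(p,.007))
k=(t.max(2)<110).astype(np.uint8); k=cv2.morphologyEx(k,cv2.MORPH_OPEN,np.ones((4,4)));p=blob(t,k,(338,198,45,92)); print("black",rect(p,.007))
cv2.imwrite("pics/mask.png",np.hstack([x[150:300,180:490]*255 for x in (hi,tw)]))
K=proj("top",[[0.6,.15,0]]);print(K)
E
```

```text
bg [139. 144. 147.]
cap 19 8 [298.89474 165.57895] [276.875 213.875] [0.59128746 0.1486597  0.05534493] [0.59043771 0.14854455 0.05512988] at z.055 [[0.5911291  0.14860491]]Traceback (most recent call last):
  File "<stdin>", line 11, in <module>
  File "m.py", line 5, in blob
    i=1+np.argmax(st[1:,4]); ys,xs=np.where(l==i); return np.c_[xs,ys].astype(np.float32)
        ~~~~~~~~~^^^^^^^^^^
    return _wrapfunc(a, 'argmax', axis=axis, out=out, **kwds)
    return bound(*args, **kwds)
ValueError: attempt to get argmax of an empty sequence
```

```bash
cat > m2.py <<'E'
from m import *
t=cv2.imread("pics/top0.png").astype(int)
lb=cv2.medianBlur(t.astype(np.uint8),61).astype(int)
print("profile",t[240,248:264].tolist())
br=(t-lb); sat=br[...,0]-br[...,2]
hi=((sat>4)&(sat<30)).astype(np.uint8)
p=blob(t,hi,(240,200,30,80)); print("penlight",len(p),rect(p,.010))
d=np.abs(br).max(2); tw=(d>10).astype(np.uint8)
tw=cv2.dilate(tw,np.ones((3,3)));p=blob(t,tw,(195,210,42,75)); print("tweez",len(p),rect(p,.004))
b=t[...,0]-t[...,2]
bl=(b>35).astype(np.uint8); p=blob(t,bl,(365,160,25,25)); c1=plane("top",[p.mean(0)],.018)
print("c1",rect(p,.018))
p=blob(t,hi,(386,160,18,25)); c2=plane("top",[p.mean(0)],.018)
print("case",c1,c2,rect(p,.018),np.linalg.norm(c1-c2))
p=blob(t,bl,(400,195,85,95)); print("blue",rect(p,.007))
g=((t[...,1]-t[...,2]>25)&(t[...,1]-t[...,0]>25)).astype(np.uint8); p=blob(t,g,(400,195,85,95)); print("green",rect(p,.007))
k=(t.max(2)<110).astype(np.uint8); k=cv2.morphologyEx(k,cv2.MORPH_OPEN,np.ones((4,4)));p=blob(t,k,(338,198,45,92)); print("black",rect(p,.007))
m=[x[150:300,180:490]*255 for x in (hi,tw,bl,k)]
cv2.imwrite("pics/mask.png",np.vstack([np.hstack(m[:2]),np.hstack(m[2:])]))
E
python3 m2.py
```

```text
profile [[140, 145, 148], [140, 144, 147], [139, 143, 146], [139, 143, 146], [139, 143, 147], [141, 148, 149], [162, 154, 150], [164, 154, 150], [163, 156, 151], [132, 138, 143], [70, 73, 76], [138, 143, 146], [141, 146, 148], [138, 143, 146], [139, 144, 147], [139, 144, 147]]
penlight 177 (array([0.43134025, 0.24750124]), [0.00682829087600112, 0.1235651895403862], np.float32(0.04297093))
tweez 454 (array([0.41446149, 0.33877695]), [0.02317294478416443, 0.12676025927066803], np.float32(-0.33493322))
c1 (array([ 0.58335555, -0.02819345]), [0.027185125276446342, 0.02788395993411541], np.float32(0.0015603143))
case [[ 0.58408955 -0.02772079]] [[ 0.5915782  -0.06299073]] (array([ 0.59199208, -0.06220376]), [0.030347783118486404, 0.03176157549023628], np.float32(1.5671444)) 0.03605618488589474
blue (array([ 0.43498984, -0.1357775 ]), [0.06983669847249985, 0.1692439317703247], np.float32(0.049931172))
green (array([ 0.43867308, -0.20716685]), [0.06809986382722855, 0.1679832935333252], np.float32(0.052573055))
black (array([0.42245921, 0.00586643]), [0.06989020109176636, 0.16989301145076752], np.float32(0.050927985))
```

Masks agree with the known sizes, and the tray yaw is about 0.05. The bottle and lens case stand close to the briefcase, so I'll measure its front top edge and the cup before planning grips.

```bash
python3 - <<'E'
import cv2,numpy as np
from h import *
t=cv2.imread("pics/top0.png"); s=cv2.imread("pics/side0.png")
a=cv2.resize(t[120:200,260:430],(680,320),interpolation=cv2.INTER_CUBIC)
b=cv2.resize(s[150:250,180:350],(476,280),interpolation=cv2.INTER_CUBIC)
b=np.hstack([b,np.zeros((280,204,3),np.uint8)])
cv2.imwrite("pics/crop2.png",np.vstack([a,b]))
g=cv2.cvtColor(t,cv2.COLOR_BGR2GRAY)[220:268,372:418]; g=cv2.resize(g,None,fx=4,fy=4,interpolation=cv2.INTER_CUBIC)
c=cv2.HoughCircles(g,cv2.HOUGH_GRADIENT,1.5,20,param1=80,param2=25,minRadius=30,maxRadius=60); 
for x in c[0][:3]: uv=[372+(x[0]-1.5)/4,220+(x[1]-1.5)/4]; print(uv,x[2]/4,plane("top",[uv],.027),plane("top",[uv],.007))
im=t.astype(int); k=(im.max(2)<110).astype(np.uint8); k=cv2.morphologyEx(k,cv2.MORPH_OPEN,np.ones((3,3)))
from m import *
p=blob(t,k,(340,198,43,92)); print(rect(p,.007),p.min(0),p.max(0))
E
```

```text
[np.float32(394.6875), np.float32(242.3125)] 11.475 [[ 0.42871099 -0.06389745]] [[ 0.43014922 -0.06653343]]
[np.float32(390.1875), np.float32(244.5625)] 13.950001 [[ 0.42363088 -0.05402883]] [[ 0.42496727 -0.05646697]]
[np.float32(391.3125), np.float32(238.1875)] 13.950001 [[ 0.43763633 -0.05653853]] [[ 0.43925349 -0.05902699]]
(array([0.42471698, 0.00700834]), [0.07213431596755981, 0.17001160979270935], np.float32(0.051180854)) [345. 207.] [379. 283.]
```

View pics/crop2.png

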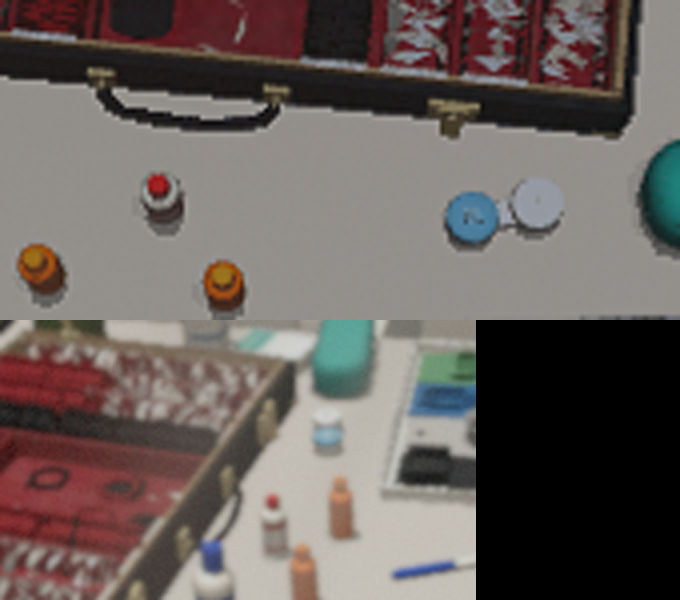

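Crop 2 shows the briefcase front-right corner: top edge near (414,143) in the top view and (284,165) in the side view. The handle bulges to (305,151), and the bottle at (300,169) and case at (385,173) are free.

```bash
python3 - <<'E'
from h import *
def tri(a,b):
    e1,r1=ray("top",[a]); e2,r2=ray("side",[b]); k=np.linalg.lstsq(np.c_[r1[0],-r2[0]],e2-e1,rcond=None)[0]
    return (e1+k[0]*r1[0]).round(3),(e2+k[1]*r2[0]).round(3)
print("corner top",tri((414,143),(284.3,165)),"bot",tri((416,153),(285,178.6)))
z=.075
print("front edge", plane("top",[(414,143),(385,140.5),(300,133)],.07), "bottom", plane("top",[(416,153),(385,150),(305,151)],0), "handle z.05",plane("top",[(305,151)],.04))
print("tray top edge", plane("top",[(345,207),(385,203),(475,200)],.016), "oranges",plane("top",[(270,186),(316,190)],.04))
E
```

```text
corner top (array([ 0.646, -0.104,  0.055]), array([ 0.636, -0.106,  0.052])) bot (array([ 0.639, -0.118,  0.   ]), array([ 0.64 , -0.118,  0.001]))
front edge [[ 0.64177075 -0.10152418]
 [ 0.64645692 -0.03853519]
 [ 0.66099917  0.1471129 ]] bottom [[ 0.63864162 -0.11821463]
 [ 0.64475138 -0.04622592]
 [ 0.63976548  0.14002468]] handle z.05 [[0.62872582 0.13719715]]
tray top edge [[ 0.50684973  0.04562721]
 [ 0.51733985 -0.04406434]
 [ 0.52731753 -0.24665934]] oranges [[0.54769217 0.21278206]
 [0.54020097 0.11056122]]
```

Briefcase height is about 53 mm, so the gripper body clears it.

- **Lens case:** open fingers across it would hit the briefcase, so I'll grip it along its 68 mm length.
- **Tweezers and penlight:** fingers open to 65 mm either side, which would hit the neighbouring cup (rim z 27 mm). I'll release with the tips just above 27 mm, before the bottle is placed.

Order: tweezers, penlight, case, bottle.

```bash
cat > act.py <<'E'
from h import *
TH=.051; ex=np.array([np.cos(TH),np.sin(TH)]); ey=np.array([-ex[1],ex[0]])
GREY=np.array([.4300,-.0645]); BLACK=GREY+.072*ey; BLUE=GREY-.072*ey; GREEN=GREY-.144*ey
def quat(phi):
    c,s=np.cos(phi),np.sin(phi); return R.from_matrix(np.array([[-s,c,0],[c,s,0],[0,0,-1.]])).as_quat()
def best(p,phi):
    q0=np.array(manip.current_q()); o=[]
    for f in (phi,phi+np.pi):
        q=manip.solve_ik(p,quat(f))
        if q is not None: o.append((np.abs(np.array(q)-q0).max(),f))
    return quat(min(o)[1])
def go(xy,z,phi): p=[*xy,z]; o=best(p,phi); manip.move_pose(p,o); return o
def pick(xy,phi,z,f,zu=.16):
    effector.open_jaws(); go(xy,zu,phi); manip.servo_line([*xy,z],vel=.15)
    effector.close(f_grip=f); print("gap",manip.current_finger_gap(),"F",manip.current_gripper_force())
    manip.servo_line([*xy,zu],vel=.2); print("gap up",manip.current_finger_gap())
def place(xy,phi,z,zu=.16):
    go(xy,zu,phi); manip.servo_line([*xy,z+.02],vel=.2); manip.servo_line([*xy,z],vel=.05); manip.sleep(.3)
    effector.open_jaws(); manip.sleep(.2); manip.servo_line([*xy,zu],vel=.2); print("t",manip.current_clock(),manip.current_force())
def shot(n,name,box=None,k=1):
    im=viewer.get_image(n)[:,:,::-1]; cv2.imwrite(f"pics/{name}_full.png",im)
    if box: u,v,w,h=box; im=cv2.resize(im[v:v+h,u:u+w],None,fx=k,fy=k,interpolation=cv2.INTER_CUBIC)
    cv2.imwrite(f"pics/{name}.png",im)
E
python3 - <<'E'
from act import *
pick([.4145,.3393],-.335+np.pi/2,.003,15)
print(manip.current_clock())
shot("side","tw",(290,200,150,120),4)
E
```

```text
gap 0.012608453750678218 F 14.974155674135545
gap up 0.012697988950007892
6.9833
```

View pics/tw.png

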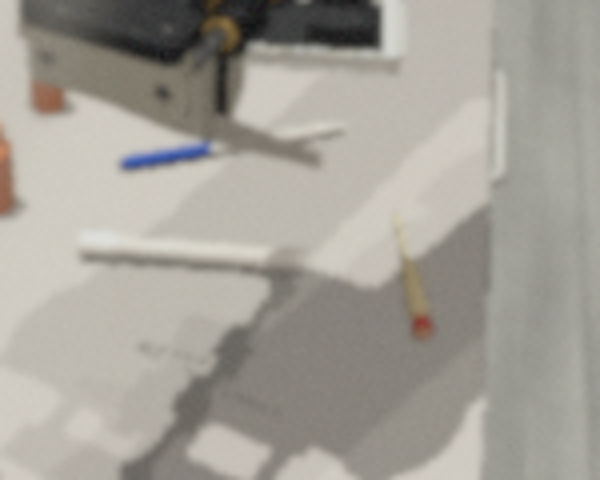

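The tweezers are held: gap 12.7 mm, and they have gone from the desk. The penlight at crop (180,250) and the pen are undisturbed. Placing next.

```bash
python3 - <<'E'
from act import *
place(BLUE,TH+np.pi/2,.0285)
pick([.4313,.2480],.043+np.pi/2,.004,20)
shot("top","a1",(335,190,150,105),5)
E
```

```text
t 12.6417 [ 0.10359274 -0.60474021 -0.48818216]
gap 0.014795385556460436 F 20.000015795230865
gap up 0.014878110404819839
```

View pics/a1.png

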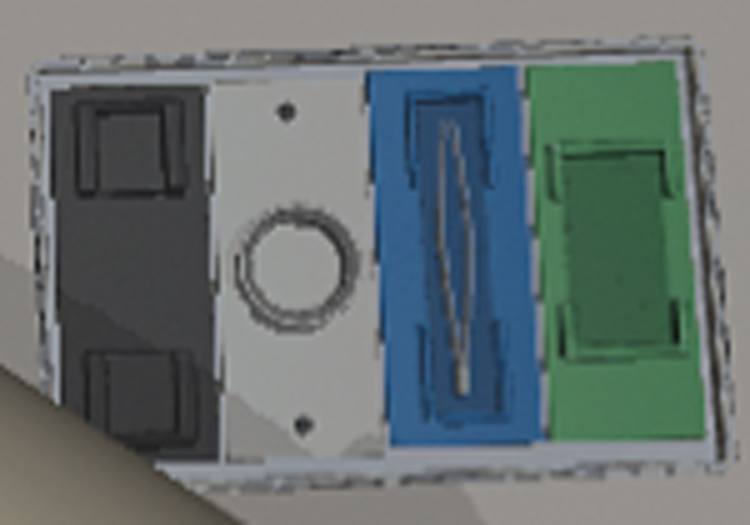

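The tweezers lie centred in the blue trough (crop (455,260)). The penlight is held, with a gap of 14.9 mm. Next I'll place the penlight, then pick the case.

```bash
python3 - <<'E'
from act import *
place(BLACK,TH+np.pi/2,.0285)
c=np.array([.5878,-.0454])
pick(c,np.arctan2(.0353,-.0075),.009,15)
go(GREEN,.16,TH); shot("top","a2",(335,190,150,105),5)
print(manip.current_finger_gap(),manip.current_clock())
shot("side","a3",(280,90,150,120),4)
E
```

```text
t 22.4417 [0.35626126 0.44339873 0.05228471]
gap 0.06708170370670971 F 15.000387579202652
gap up 0.06716196142699282
0.06692830166402962 27.0667
```

View pics/a2.png

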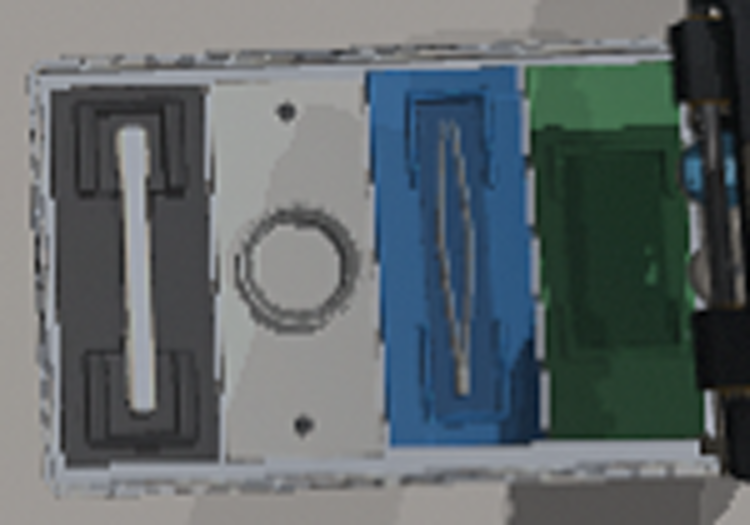

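View pics/a3.png

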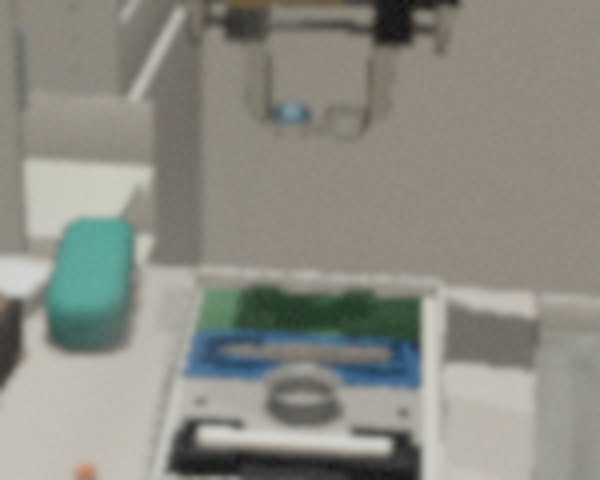

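The penlight is in the cradle notch (crop (138,265)), and the case is held level with caps up. Next I'll place the case, then move the bottle.

```bash
python3 - <<'E'
from act import *
place(GREEN,TH,.0175)
pick([.5910,.1486],np.pi/2,.026,20,.2)
place(GREY,TH+np.pi/2,.0345,.2)
manip.move_pose([.42,.35,.25],best([.42,.35,.25],np.pi/2))
shot("top","a4",(335,190,150,105),5)
shot("side","a5",(230,140,170,120),4)
E
```

```text
t 30.6667 [-0.46592219 -0.20371957 -0.2599498 ]
gap 0.02155168427539652 F 19.967254400253296
gap up 0.02178364432367368
t 40.875 [ 0.38813999  0.13843495 -0.00380221]
```

View pics/a4.png

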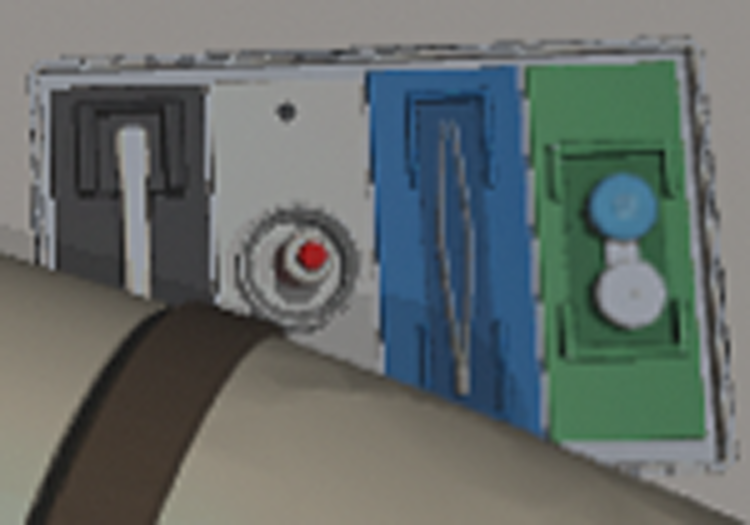

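View pics/a5.png

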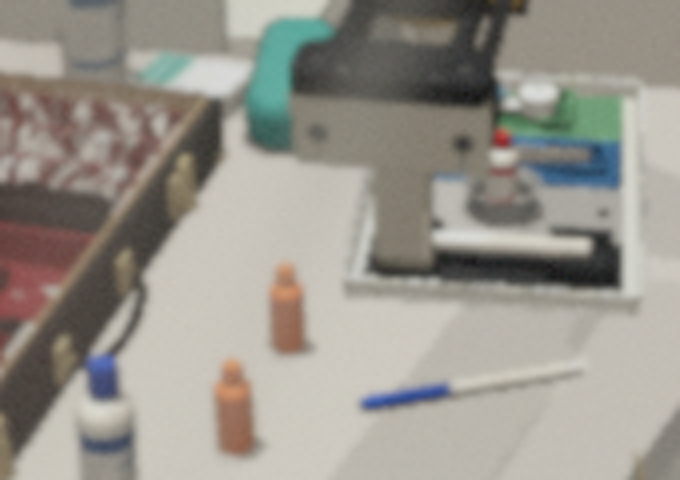

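Both are placed: the bottle stands in the cup (cap at crop (312,255)) and the case is in the pocket (crop (627,250)). The spray and pen look unmoved. A numeric check before handing in.

```bash
python3 - <<'E'
from act import *
from m import *
def rel(p,o): d=np.array(p)-o; return (np.array([d@ex,d@ey])*1000).round(1)
t=cv2.imread("pics/a4_full.png").astype(int); t0=cv2.imread("pics/top0.png").astype(int); s=cv2.imread("pics/a5_full.png").astype(int)
red=lambda i:((i[...,2]-i[...,1]>60)&(i[...,2]-i[...,0]>50)).astype(np.uint8)
p=blob(t,red(t),(380,225,30,35)); ps=blob(s,red(s),(345,165,20,20))
e1,r1=ray("top",[p.mean(0)]); e2,r2=ray("side",[ps.mean(0)]); k=np.linalg.lstsq(np.c_[r1[0],-r2[0]],e2-e1,rcond=None)[0]
print("cap 3d",e1+k[0]*r1[0],e2+k[1]*r2[0],"bottle",rel(plane("top",[p.mean(0)],.062)[0],GREY))
bw=plane("top",[(335+623/5,190+206/5),(335+631/5,190+294/5)],.025); print("case",rel(bw.mean(0),GREEN),np.linalg.norm(bw[0]-bw[1]),rel(bw[0],bw[1]))
a=cv2.imread("pics/a2_full.png").astype(int)
w=(a.min(2)>135).astype(np.uint8); q=blob(a,w,(352,212,17,62)); print("penlight",rel(rect(q,.024)[0],BLACK),rect(q,.024)[1:])
b=lambda i:((i[...,0]-i[...,2])>60).astype(np.uint8)
for nm,bx in (("spray",(222,148,26,22)),("pen",(285,212,20,35))):
    x=blob(t0,b(t0),bx).mean(0)
    try: print(nm,x,blob(t,b(t),bx).mean(0))
    except ValueError: print(nm,x,"hidden")
E
```

```text
cap 3d [ 0.42960767 -0.06476237  0.06167003] [ 0.43000475 -0.06473709  0.06169651] bottle [-0.4 -0.2]
case [-1.2 -0.3] 0.03872687226576382 [38.7  0.5]
penlight [-0.6  0. ] ([0.011289468966424465, 0.12092418223619461], np.float32(0.031783804))
spray [231.13513 155.7027 ] [231.35898 156.10257]
pen [294.97467 227.32912] [292.84616 222.46153]
```

Everything is within about 1 mm of its centre. The bottle cap sits at z = 0.062, which matches the bottle resting on the cup floor. The pen is partly hidden by the arm in the top view, but its blue end is unchanged in the side view, at (320,241).

```bash
python3 -c "
from bench import manip
print(manip.hand_in(),manip.current_clock())"
```

```text
the job is handed in; nothing more can be done
the job is handed in; nothing more can be done
```

I handed the job in with all four items in their inserts: the bottle, lens case and penlight measured within about 1.5 mm of centre, and the tweezers, checked by eye only, look centred in the trough; the spray and pen look unmoved, and no verdict came back.

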